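# Put the hole saws back in their case

## Robot

A 6-joint arm with a two-finger parallel gripper is mounted at the origin on the work surface. World frame = base frame: x ahead of the robot, y to its left, z up, the work surface at z = 0. Lengths are in m, angles in rad, forces in N, time in s.
With the tool pointing down it reaches from about 0.375 to 0.925 m from the base axis. Payload 5.7 kg.
Tool frame: the origin (TCP) lies at the very end of the fingers, on their centre line; the grasp point (between the pads) lies 19 mm behind it; z points along the fingers, y is the line along which they close (so a half turn about z gives the same grasp; the last joint's range is limited). The gripper opens to 85 mm and grips with 20 to 120 N. Pads are 22 mm wide; open, the fingers measure 114 mm over their backs; the gripper's body (76 mm by 85 mm) begins 54 mm behind the grasp point. The pads swing forward as they close: fully open they stand 13 mm farther back than shut.
Start: joints at [0.993, 0.359, 1.51, -0, 1.272, -0.115], TCP at [0.268, 0.537, 0.231] pointing down, gripper open.
Joint ranges: [-2.97, 2.97], [-1.01, 2.36], [0.21, 2.38], [-0.96, 4.11], [0.2, 2.71], [-2.98, 2.98]. Speed limits (rad/s): [2.39, 2.39, 3.14, 3.14, 3.14, 3.14].

## Interface

Orientations are given as a unit quaternion [w, x, y, z].
In Python, from station import arm, capture, camera_info, order gives the robot as it stands.
- The arm moves only by the tool carry_out, never from a script. Its argument "commands" is a list that holds one entry, the list of rows, each a list of 4 numbers: the shift along the tool's x, y, z in m, then the turn about the tool's z in degrees. In form: [[[tx, ty, tz, turn], ...]]. A call has 1 to 10 rows; each row shifts and turns the commanded pose from where the row before left it, along the tool's axes as they then stand; what a row does not reach is not made up. A row lasts 1/12 s, in which the tool goes at most 41.7 mm and 7.16 degrees, less where a joint would pass 70% of its speed; a pose out of reach is approached as far as the arm can. A call is refused whole if a number of a shift passes 0.0417 or a number of a turn 7.16, either way. A call with a gripper value outside its range is refused whole. "grip" is the closure in counts, from 0 (fully open) to 255 (shut), set as the call begins (left out, the last holds). The fingers move at their own pace and stop on an object; the grip force is fixed at half the most. Time passes only in rows, so rows that do not move let the fingers close. It gives the time, the measured TCP pose, the force, the opening and the grip force at its end, in the units of the state.
- arm.state(): the state, without advancing time (a new reading comes with each control period).
- capture(name): name is "side" or "top" or "wrist"; returns the picture (480x640x3 uint8, red, green, blue); there is no depth.
- camera_info(name): a dict with "fx", "fy", "cx", "cy" (pixels), "cam_to_world" (4x4, takes a point from camera to world coordinates); the wrist camera has in their place "tool_from_camera" (4x4, takes a point from camera to tool coordinates, whose origin is the TCP and whose axes are the flange's). Camera axes: x right, y up, looking along -z (the intrinsics and any distortion apply to the point x, -y, -z); pixel columns grow to the right and rows downward; lengths in m; the calibration is good to about 2 mm. A picture is of the moment at which its call begins: read the wrist's pose just before it. camera_info takes no time and is no camera call.
- order.sign_off(): hands the job in; it is judged then, once.
The state is a dict: "clock": time; "joints": joint angles; "qd": joint speeds; "tau": joint torques, N m; "eef_pos": TCP position; "ee_rot": TCP orientation; "force": force on the tool from outside, world axes, zero at the start; "wrist_torque": the same for the moment, N m; "grip_width": finger opening in m; "finger_force": force on a finger pad.
Only numpy, scipy, OpenCV 4.12 (cv2) and the standard library are available. Lean on these libraries where they do the work, as an engineer would, in place of code of your own. Each camera call takes 0.05 s, during which the arm holds its last target. There are 200 camera calls.

## Task

Put the four hole saws standing about on the bench back into their open case: each one upright, teeth down, on the floor of the foam pocket of its own size, largest saw in the largest pocket and so on down. Set them in rather than dropping them, since the teeth chip. The two short offcuts of tube that look like hole saws do not belong in the case: leave them where they stand.

Things in the scene. Friction and masses are not known exactly. Their poses are not given: they have to be found in the camera images.
- saw_64: The largest hole saw: a rigid steel cup 64 mm in outside diameter, red sides, standing on its steel teeth. From above: a closed red back plate with a steel hexagonal boss in the middle. Cup 42 mm tall, boss (19 mm across) 6 mm more. About 200 g. Origin: centre of the underside (teeth); z up the axis; round, so yaw means nothing.
- saw_51: The second largest hole saw: a rigid steel cup 51 mm in outside diameter, red sides, standing on its steel teeth. From above: a closed red back plate with a steel hexagonal boss in the middle. Cup 42 mm tall, boss (19 mm across) 6 mm more. About 150 g. Origin: centre of the underside (teeth); z up the axis; round, so yaw means nothing.
- saw_38: The third largest hole saw: a rigid steel cup 38 mm in outside diameter, red sides, standing on its steel teeth. From above: a closed red back plate with a steel hexagonal boss in the middle. Cup 42 mm tall, boss (19 mm across) 6 mm more. About 100 g. Origin: centre of the underside (teeth); z up the axis; round, so yaw means nothing.
- saw_25: The smallest hole saw: a rigid steel cup 25 mm in outside diameter, red sides, standing on its steel teeth. From above: a closed red back plate with a steel hexagonal boss in the middle. Cup 42 mm tall, boss (19 mm across) 6 mm more. About 60 g. Origin: centre of the underside (teeth); z up the axis; round, so yaw means nothing.
- pocket_64: Foam insert for the largest saw, fixed: black block 98 x 98 x 18 mm high with a round flat-bottomed pocket, 82 mm across at the mouth, 74 mm at its yellow floor. Floor 6 mm, rim 18 mm above the origin (centre of the block's underside, on the pocket's axis; z up). The four inserts sit 2 x 2, 100 mm between centres, in any arrangement.
- pocket_51: Foam insert for the second largest saw, fixed: black block 98 x 98 x 18 mm high with a round flat-bottomed pocket, 69 mm across at the mouth, 61 mm at its yellow floor. Floor 6 mm, rim 18 mm above the origin (centre of the block's underside, on the pocket's axis; z up). The inserts stand in an open blue-grey case, 210 x 210 mm, floor 4 mm thick, walls 28 mm above the bench.
- pocket_38: Foam insert for the third largest saw, fixed: black block 98 x 98 x 18 mm high with a round flat-bottomed pocket, 56 mm across at the mouth, 48 mm at its yellow floor. Floor 6 mm, rim 18 mm above the origin (centre of the block's underside, on the pocket's axis; z up). The case's lid, 22 mm high, lies folded back on the bench beyond it (+x side).
- pocket_25: Foam insert for the smallest saw, fixed: black block 98 x 98 x 18 mm high with a round flat-bottomed pocket, 43 mm across at the mouth, 35 mm at its yellow floor. Floor 6 mm, rim 18 mm above the origin (centre of the block's underside, on the pocket's axis; z up). Insert x, y: along the case's sides.
- offcut_51: Look-alike: a short offcut of steel tube, 51 mm outside diameter, 44 mm tall, dull brown-red, standing on end. No teeth, no back plate: from above a thin bright ring with an open hole. Origin: centre of the underside; z up the axis.
- offcut_38: Look-alike: a short offcut of steel tube, 38 mm outside diameter, 44 mm tall, dull brown-red, standing on end. No teeth, no back plate: from above a thin bright ring with an open hole. Origin: centre of the underside; z up the axis. (Beyond all that is listed lie a hammer, an orange block of punches and a drill arbor, under 80 mm high; no part of the job.)
Mind the look-alikes: they are no part of the job. What is shaped like the offcut_38 but blue or yellow is not meant.

How it is judged:
At the end, for the whole second after the job is handed in: Each hole saw stands in the pocket of its own size: axis within 10 mm of the pocket's axis, teeth on the pocket floor (underside 3 to 10 mm above the insert's origin), within 0.1 rad of upright, at rest and let go. Both tube offcuts are upright within 20 mm of where they started (horizontal distance between saw_64 and pocket_64 below 0.01 m and z of saw_64 in the frame of pocket_64 between 0.003 and 0.01 m and angle between each of saw_64, saw_51, saw_38, saw_25, offcut_51, offcut_38's own z axis and vertical below 0.1 rad and linear speed of each of saw_64, saw_51, saw_38, saw_25, offcut_51, offcut_38 below 0.02 m/s and horizontal distance between saw_51 and pocket_51 below 0.01 m and z of saw_51 in the frame of pocket_51 between 0.003 and 0.01 m and horizontal distance between saw_38 and pocket_38 below 0.01 m and z of saw_38 in the frame of pocket_38 between 0.003 and 0.01 m and horizontal distance between saw_25 and pocket_25 below 0.01 m and z of saw_25 in the frame of pocket_25 between 0.003 and 0.01 m and distance of each of offcut_51, offcut_38 from where it was at the start of the episode below 0.02 m); the robot touches nothing.
It fails at once if a tube offcut is shifted by more than 20 mm or lifted (distance of any of offcut_51, offcut_38 from where it was at the start of the episode above 0.02 m).
It fails at once if a hole saw is dropped: it falls freely faster than 0.7 m/s (a drop of about 25 mm) ((linear speed of saw_64 above 0.7 m/s and contact force between saw_64 and anything else below 0.2 N) or (linear speed of saw_51 above 0.7 m/s and contact force between saw_51 and anything else below 0.2 N) or (linear speed of saw_38 above 0.7 m/s and contact force between saw_38 and anything else below 0.2 N) or (linear speed of saw_25 above 0.7 m/s and contact force between saw_25 and anything else below 0.2 N)).
It also fails if it takes over 120 s, if anything falls off the work surface, if the arm or the gripper's body presses on something with over 40 N, if the wrist force passes 120 N, or if a joint passes its speed limit or range.

## Working session

There is one attempt and no reset: what is moved stays moved. The work goes in short steps, Python scripts to look and compute and a tool call to move; the robot and the scene stay as the last step left them, time stands still between calls to the robot, and variables do not carry over. Pictures are saved under pics/ and viewed, at most 14 in all, crops included, and the job is handed in when it is done.

Besides the shell and the picture viewer there is one more tool, called as name([rows], argument=value, ...), one row to a line, values as JSON. carry_out: Moves the arm, as the interface text tells. Its arguments: {"type":"object","properties":{"commands":{"type":"array"},"grip":{"type":"number"}},"required":["commands"]}

```bash
mkdir -p pics; python3 - <<'E'
from station import arm,capture,camera_info
import cv2,json
s=arm.state();print({k:s[k] for k in('clock','eef_pos','ee_rot','grip_width')})
for n in('top','side'):
    cv2.imwrite(f'pics/{n}0.png',capture(n)[:,:,::-1]);c=camera_info(n);print(n,c)
print(camera_info('wrist'))
E
```

```text
{'clock': 0.0, 'eef_pos': array([0.2675123 , 0.53631193, 0.23046174]), 'ee_rot': array([-3.13417054e-04,  2.29345702e-01,  9.73344597e-01, -8.63499529e-04]), 'grip_width': 0.08568624616694544}
top {'fx': 481.409524599265, 'fy': 481.409524599265, 'cx': 319.8471075721035, 'cy': 243.05331907876516, 'cam_to_world': array([[ 0.0128914 ,  0.98705397, -0.15986956,  0.39164479],
       [-0.99989104,  0.01387522,  0.00503911, -0.02847011],
       [ 0.0071921 ,  0.15978718,  0.98712529,  0.96138795],
       [ 0.        ,  0.        ,  0.        ,  1.        ]])}
side {'fx': 503.8214298246765, 'fy': 503.8214298246765, 'cx': 321.20746589589095, 'cy': 240.55112615712542, 'cam_to_world': array([[ 0.8415621 ,  0.29926951, -0.44967876,  0.11502214],
       [-0.54008678,  0.45245246, -0.7096429 , -0.67142569],
       [-0.00891622,  0.84007412,  0.54239835,  0.54785317],
       [ 0.        ,  0.        ,  0.        ,  1.        ]])}
{'fx': 430.09945836375806, 'fy': 430.09945836375806, 'cx': 316.9255719951669, 'cy': 237.86262897043883, 'tool_from_camera': array([[-3.02621067e-04,  9.61399738e-01,  2.75155322e-01,
         6.97267691e-02],
       [ 9.99999939e-01,  3.39032654e-04, -8.47697820e-05,
        -5.49926432e-04],
       [-1.74784285e-04,  2.75155280e-01, -9.61399782e-01,
        -1.41076218e-01],
       [ 0.00000000e+00,  0.00000000e+00,  0.00000000e+00,
         1.00000000e+00]])}
```

View pics/top0.png

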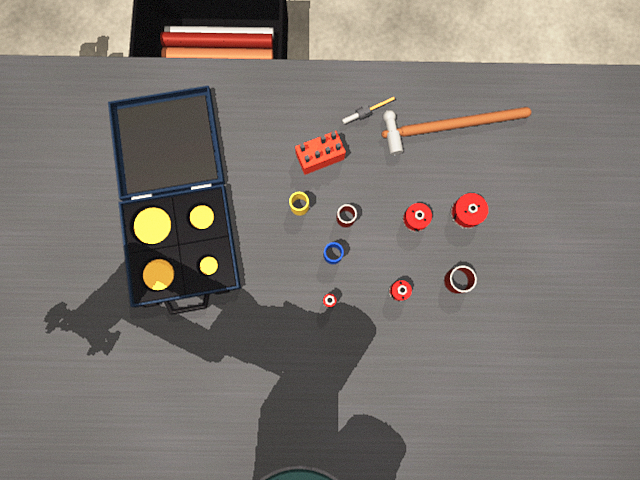

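View pics/side0.png

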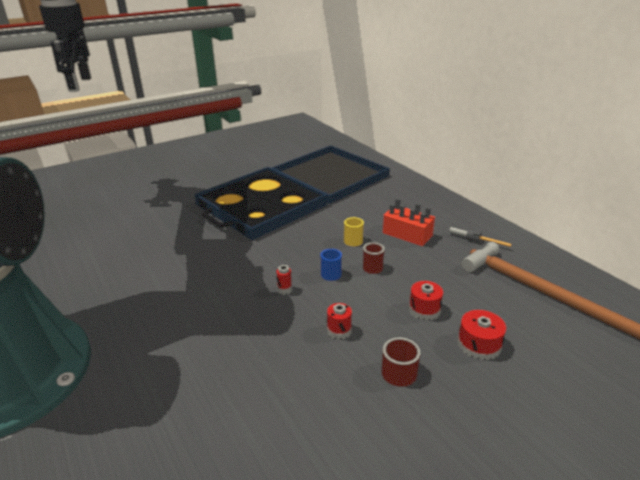

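The top view shows the saws 64 (471,210), 51 (419,216), 38 (402,290) and 25 (330,300). The offcuts are at (346,215) and (462,279). The pockets are 64 (152,225), 51 (158,275), 38 (202,217) and 25 (208,265). The side view shows the same layout.

```bash
cat > h.py <<'E'
import numpy as np,cv2
from station import arm,capture,camera_info
from scipy.spatial.transform import Rotation as R
def ray(info,px,z,s=None):
    if 'cam_to_world' in info: T=np.array(info['cam_to_world'])
    else:
        q=np.array(s['ee_rot']);M=np.eye(4);M[:3,:3]=R.from_quat(q[[1,2,3,0]]).as_matrix();M[:3,3]=s['eef_pos'];T=M@np.array(info['tool_from_camera'])
    d=T[:3,:3]@np.array([(px[0]-info['cx'])/info['fx'],-(px[1]-info['cy'])/info['fy'],-1])
    o=T[:3,3];return o+d*(z-o[2])/d[2]
def blobs(mask,amin=20):
    n,l,st,c=cv2.connectedComponentsWithStats(mask.astype(np.uint8))
    return [(st[i,4],c[i],st[i]) for i in range(1,n) if st[i,4]>=amin]
def hsv(im): return cv2.cvtColor(im,cv2.COLOR_RGB2HSV).astype(int)
E
python3 - <<'E'
from h import *
S={'saw64':(471,210),'saw51':(419,216),'saw38':(402,290),'saw25':(330,300)}
for n,f in(('top',1),('side',0)):
    im=cv2.imread(f'pics/{n}0.png')[:,:,::-1].copy();h=hsv(im);c=camera_info(n)
    yel=(h[...,0]>14)&(h[...,0]<35)&(h[...,1]>120)&(h[...,2]>110)
    for a,p,st in blobs(yel,60): print(n,'yel',a,p.round(1),ray(c,p,0.010).round(4))
    red=((h[...,0]<6)|(h[...,0]>174))&(h[...,1]>170)&(h[...,2]>60)
    for a,p,st in blobs(red,60):
        x,y,w,hh=st[:4];
        if y<60: continue
        sub=h[y:y+hh,x:x+w]; m=(sub[...,1]<70)&(sub[...,2]>90)
        b=blobs(m,5); 
        for aa,pp,_ in b: print(n,'red',a,(x,y,w,hh),'boss',aa,(pp+[x,y]).round(1),ray(c,pp+[x,y],0.048).round(4))
c=camera_info('top')
for p in((346,215),(462,279)): print('off',ray(c,p,.044).round(3))
E
```

```text
top yel 111 [197.3  55.5] [0.9472 0.2333 0.01  ]
top yel 276 [298.9 202.8] [0.6278 0.0103 0.01  ]
top yel 466 [201.4 216.7] [0.5963 0.2061 0.01  ]
top yel 1091 [152.  225.2] [0.5773 0.3044 0.01  ]
top yel 262 [208.3 265.1] [0.4984 0.1874 0.01  ]
top yel 757 [158. 274.] [0.4793 0.2857 0.01  ]
top red 330 (np.int32(296), np.int32(150), np.int32(50), np.int32(24)) boss 11 [316.6 152.5] [ 0.7214 -0.0244  0.048 ]
top red 330 (np.int32(296), np.int32(150), np.int32(50), np.int32(24)) boss 14 [306.3 157.2] [ 0.7112 -0.0041  0.048 ]
top red 330 (np.int32(296), np.int32(150), np.int32(50), np.int32(24)) boss 72 [298.1 167.4] [0.6901 0.0116 0.048 ]
top red 330 (np.int32(296), np.int32(150), np.int32(50), np.int32(24)) boss 272 [333.3 168.5] [ 0.6888 -0.0577  0.048 ]
top red 836 (np.int32(452), np.int32(193), np.int32(36), np.int32(34)) boss 84 [456.1 196.6] [ 0.6354 -0.2986  0.048 ]
top red 836 (np.int32(452), np.int32(193), np.int32(36), np.int32(34)) boss 52 [483.9 195.8] [ 0.6377 -0.3532  0.048 ]
top red 836 (np.int32(452), np.int32(193), np.int32(36), np.int32(34)) boss 51 [472.2 208. ] [ 
[... 6099 characters left out ...]
) boss 70 [465.5 349.7] [ 0.5454 -0.3572  0.048 ]
side red 1378 (np.int32(460), np.int32(310), np.int32(46), np.int32(44)) boss 12 [497.2 351.8] [ 0.5783 -0.3836  0.048 ]
side red 88 (np.int32(388), np.int32(343), np.int32(20), np.int32(17)) boss 16 [389.6 357.8] [ 0.4493 -0.3122  0.048 ]
side red 72 (np.int32(399), np.int32(343), np.int32(17), np.int32(17)) boss 11 [414.1 344.3] [ 0.4937 -0.311   0.048 ]
side red 72 (np.int32(399), np.int32(343), np.int32(17), np.int32(17)) boss 6 [414.3 358.3] [ 0.4764 -0.3312  0.048 ]
side red 294 (np.int32(383), np.int32(360), np.int32(34), np.int32(26)) boss 85 [403.  361.8] [ 0.4596 -0.3277  0.048 ]
off [ 0.596 -0.083  0.044]
off [ 0.474 -0.306  0.044]
```

carry_out([
  [[-0.0371,-0.0139,0,0],[-0.0371,-0.0139,0,0],[-0.0371,-0.0139,0,0],[-0.0371,-0.0139,0,0],[-0.0371,-0.0139,0,0],[-0.0371,-0.0139,0,0],[-0.0371,-0.0139,0,0],[-0.0371,-0.0139,0,0],[-0.0371,-0.0139,0,0],[-0.0371,-0.0139,0,0]],
])

```text
clock: 0.93
eef_pos: [0.5385, 0.2451, 0.231]
ee_rot: [-0.0, 0.229, 0.973, -0.0]
force: [0.9, -0.1, 0.3]
grip_width: 0.0854
finger_force: 0.0
```

carry_out([
  [[0,0,0,0],[0,0,0,0],[0,0,0,0]],
])

```text
clock: 1.18
eef_pos: [0.5372, 0.2467, 0.2308]
ee_rot: [-0.001, 0.23, 0.973, -0.0]
force: [0.3, -0.5, -0.5]
grip_width: 0.0851
finger_force: 0.0
```

```bash
python3 - <<'E'
from h import *
s=arm.state();im=capture('wrist');cv2.imwrite('pics/w_case.png',im[:,:,::-1]);c=camera_info('wrist');print(s['clock'],s['eef_pos'],s['force'])
h=hsv(im)
yel=(h[...,0]>14)&(h[...,0]<35)&(h[...,1]>120)&(h[...,2]>70)
for a,p,st in blobs(yel,200): print(a,p.round(1),st[:4],ray(c,p,0.010,s).round(4))
E
```

```text
1.1833 [0.53717516 0.24671046 0.23075059] [ 0.32516273 -0.47910228 -0.53462585]
4822 [328.3 114. ] [290  75  77  80] [0.4779 0.286  0.01  ]
5913 [398.4 209.7] [355 167  88  86] [0.5756 0.305  0.01  ]
1443 [234.4 189.2] [213 168  44  43] [0.4972 0.1877 0.01  ]
2239 [306.7 276.6] [280 251  55  52] [0.5951 0.2067 0.01  ]
```

View pics/w_case.png

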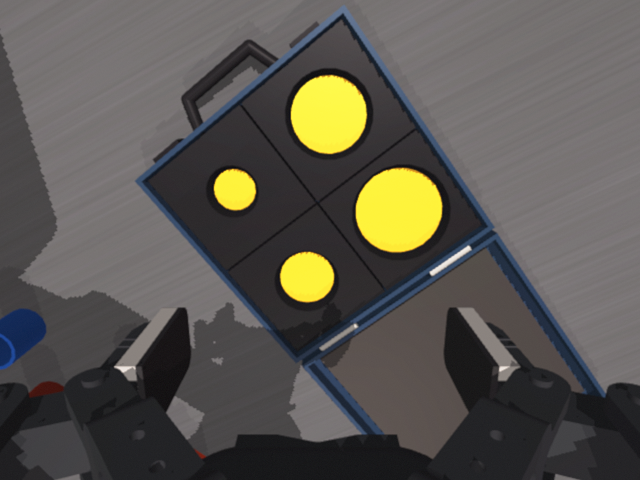

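carry_out([
  [[-0.0175,-0.0367,0,0],[-0.0175,-0.0367,0,0],[-0.0175,-0.0367,0,0],[-0.0175,-0.0367,0,0],[-0.0175,-0.0367,0,0],[-0.0175,-0.0367,0,0],[-0.0175,-0.0367,0,0],[-0.0175,-0.0367,0,0],[-0.0175,-0.0367,0,0],[-0.0175,-0.0367,0,0]],
])

```text
clock: 2.07
eef_pos: [0.53, -0.1596, 0.2315]
ee_rot: [-0.0, 0.228, 0.974, 0.0]
force: [0.6, 0.2, 0.2]
grip_width: 0.0856
finger_force: 0.0
```

carry_out([
  [[-0.0175,-0.0367,0,0],[0,0,0,0],[0,0,0,0],[0,0,0,0]],
])

```text
clock: 2.4
eef_pos: [0.5295, -0.1987, 0.2311]
ee_rot: [-0.001, 0.229, 0.973, 0.0]
force: [-0.1, 0.6, 1.0]
grip_width: 0.0853
finger_force: 0.0
```

```bash
python3 - <<'E'
from h import *
s=arm.state();im=capture('wrist');cv2.imwrite('pics/w_saw.png',im[:,:,::-1]);c=camera_info('wrist');print(s['clock'],s['eef_pos'],s['ee_rot'],s['force'])
h=hsv(im)
red=((h[...,0]<6)|(h[...,0]>174))&(h[...,1]>150)&(h[...,2]>60)
m=cv2.morphologyEx(red.astype(np.uint8),cv2.MORPH_CLOSE,np.ones((5,5)))
for a,p,st in blobs(m,200):
    x,y,w,hh=st[:4];sub=h[y:y+hh,x:x+w];q=(sub[...,1]<70)&(sub[...,2]>70)
    print(a,p.round(0),st[:4],[(aa,(pp+[x,y]).round(0),ray(c,pp+[x,y],.048,s)[:2].round(4)) for aa,pp,ss in blobs(q,60) if ss[0]>0 and ss[1]>0 and ss[0]+ss[2]<w])
E
```

```text
2.4 [ 0.52951712 -0.19868786  0.23108286] [-5.22581573e-04  2.28959264e-01  9.73435757e-01  4.57457470e-04] [-0.05763394  0.59464369  0.97907149]
476 [434.   7.] [417   0  40  18] []
1530 [282. 110.] [257  83  51  53] [(np.int32(322), array([281., 110.]), array([ 0.452 , -0.1895]))]
776 [192. 189.] [160 169  48  55] []
1169 [153. 212.] [135 181  51  53] []
719 [462. 206.] [447 190  43  44] []
793 [489. 224.] [469 204  36  37] []
2785 [325. 287.] [295 255  61  67] [(np.int32(369), array([325., 296.]), array([ 0.5969, -0.225 ]))]
3494 [568. 302.] [520 258 105 107] [(np.int32(226), array([570., 355.]), array([ 0.7385, -0.0628]))]
4269 [228. 349.] [189 310  77  79] [(np.int32(269), array([224., 359.]), array([ 0.611, -0.328]))]
```

View pics/w_saw.png

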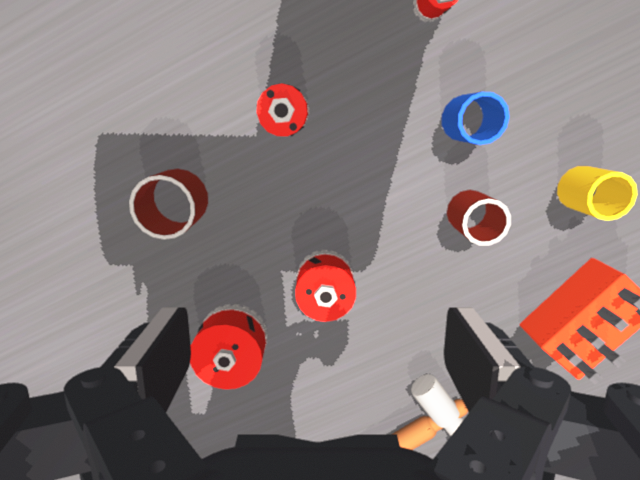

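The case view shows all four pockets clear. The saw view shows saw 64 at (224,359), 51 at (325,296) and 38 at (281,110), with 25 at the top edge (434,7).

carry_out([
  [[-0.0327,-0.02,0,0],[-0.0327,-0.02,0,0],[-0.0327,-0.02,0,0],[-0.0327,-0.02,0,0],[0,0,0.036,0],[0,0,0.036,0],[0,0,0.036,0],[0,0,0.036,0],[0,0,0,0],[0,0,0,0]],
])

```text
clock: 3.28
eef_pos: [0.61, -0.3271, 0.0856]
ee_rot: [-0.003, 0.228, 0.974, 0.001]
force: [0.7, 0.1, 0.9]
grip_width: 0.0854
finger_force: 0.0
```

```bash
python3 - <<'E'
from h import *
s=arm.state();im=capture('wrist');cv2.imwrite('pics/w_64.png',im[:,:,::-1]);c=camera_info('wrist');print(s['eef_pos'])
h=hsv(im);sub=h[200:480,230:430]
for a,p,st in blobs((sub[...,1]<70)&(sub[...,2]>90),100): print(a,p+[230,200],st[:4],ray(c,p+[230,200],.048,s))
E
```

```text
[ 0.6100202  -0.32709585  0.08556456]
32684 [337.41405581 340.69003182] [  0   0 200 258] [ 0.6415107  -0.33269536  0.048     ]
859 [314.79976717 282.77997672] [65 64 41 40] [ 0.61115439 -0.32928511  0.048     ]
```

View pics/w_64.png

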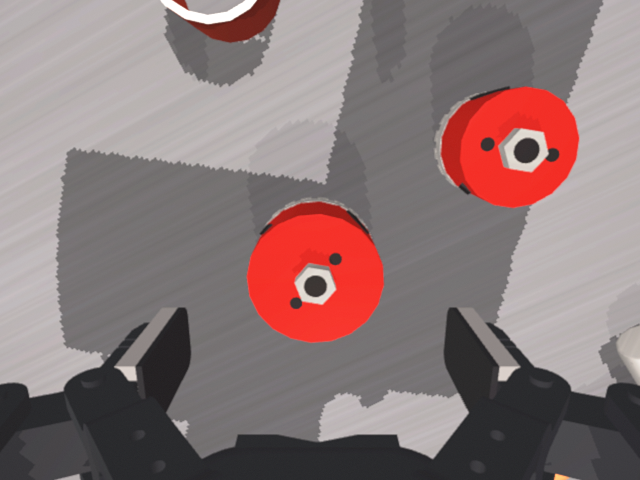

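Saw 64 sits centred between the fingers (boss at 315,283), so I descend and grip.

carry_out([
  [[-0.002,-0.0015,0,0],[0,0,0.025,0],[0,0,0.025,0],[0,0,0.0245,0],[0,0,0,0],[0,0,0,0]],
])

```text
clock: 3.83
eef_pos: [0.6129, -0.3328, 0.0142]
ee_rot: [0.0, 0.229, 0.973, -0.0]
force: [-0.8, 0.3, 0.2]
grip_width: 0.0853
finger_force: 0.0
```

carry_out([
  [[0,0,0,0],[0,0,0,0],[0,0,0,0],[0,0,0,0],[0,0,0,0],[0,0,0,0],[0,0,0,0]],
], grip=255)

```text
clock: 4.42
eef_pos: [0.6145, -0.3337, 0.0163]
ee_rot: [0.003, 0.229, 0.973, -0.001]
force: [0.9, 1.3, 5.6]
grip_width: 0.0624
finger_force: 65.8
```

carry_out([
  [[0,0,-0.01,0],[0,0,-0.01,0],[0,0,-0.01,0],[0,0,0,0],[0,0,0,0]],
])

```text
clock: 4.83
eef_pos: [0.6131, -0.3332, 0.0444]
ee_rot: [0.001, 0.229, 0.973, -0.001]
force: [0.3, 0.9, -2.7]
grip_width: 0.0624
finger_force: 66.2
```

```bash
python3 - <<'E'
from h import *
cv2.imwrite('pics/s64.png',cv2.resize(capture('side')[200:440,300:620,::-1],(640,480)))
E
```

```text
(no output)
```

View pics/s64.png

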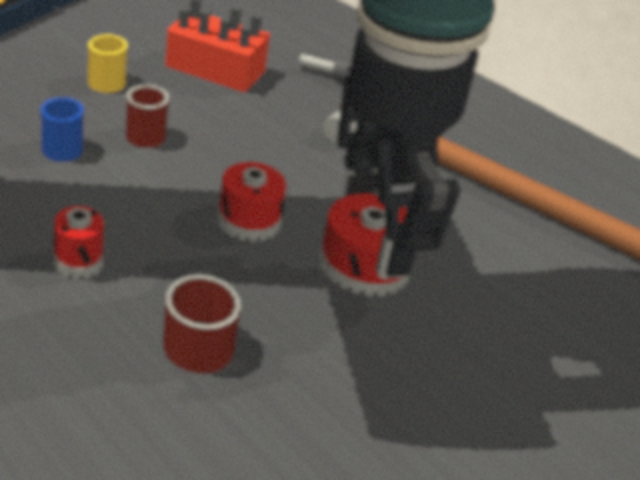

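Saw 64 is gripped and lifting cleanly, with the teeth clear of the bench at about (370,285) in the crop.

carry_out([
  [[0,0,-0.02,0],[0,0,-0.03,0],[0,0,-0.02,0],[0.0098,0.0173,0,0],[0.0196,0.0346,0,0],[0.0196,0.0346,0,0],[0.0196,0.0346,0,0],[0.0196,0.0346,0,0],[0.0196,0.0346,0,0],[0.0196,0.0346,0,0]],
])

```text
clock: 5.72
eef_pos: [0.5976, -0.0726, 0.1122]
ee_rot: [-0.001, 0.23, 0.973, -0.0]
force: [1.2, 0.1, -1.8]
grip_width: 0.0624
finger_force: 66.6
```

carry_out([
  [[0.0196,0.0346,0,0],[0.0196,0.0346,0,0],[0.0196,0.0346,0,0],[0.0196,0.0346,0,0],[0.0196,0.0346,0,0],[0.0196,0.0346,0,0],[0.0196,0.0346,0,0],[0.0196,0.0346,0,0],[0.0196,0.0346,0,0],[0.0098,0.0173,0,0]],
])

```text
clock: 6.55
eef_pos: [0.5777, 0.3074, 0.1122]
ee_rot: [-0.0, 0.228, 0.974, 0.001]
force: [1.2, -0.6, -2.3]
grip_width: 0.0623
finger_force: 66.6
```

carry_out([
  [[0,0,0,0],[0,0,0,0],[0,0,0,0],[0,0,0,0]],
])

```text
clock: 6.88
eef_pos: [0.5785, 0.3015, 0.1123]
ee_rot: [-0.0, 0.23, 0.973, -0.001]
force: [0.3, -0.2, -1.8]
grip_width: 0.0624
finger_force: 66.6
```

```bash
cat > held.py <<'E'
from h import *
import sys
s=arm.state();im=capture('wrist');c=camera_info('wrist');print(s['eef_pos'],s['grip_width'],s['clock'])
if len(sys.argv)>1: cv2.imwrite(sys.argv[1],im[:,:,::-1])
h=hsv(im);red=((h[...,0]<6)|(h[...,0]>174))&(h[...,1]>150)&(h[...,2]>60)
ys,xs=np.nonzero(red[150:480,190:445]);print(xs.mean()+190,ys.mean()+150,len(xs))
sub=h[200:420,270:370]
for a,p,st in blobs((sub[...,1]<90)&(sub[...,2]>60),100):
    q=p+[270,200];P=ray(c,q,s['eef_pos'][2]+.032,s);d=P-s['eef_pos'];M=R.from_quat(np.array(s['ee_rot'])[[1,2,3,0]]).as_matrix()
    print(a,q,st[:4],P.round(4),'in tool',(M.T@d).round(4))
E
python3 held.py pics/h64.png
```

```text
[0.57849337 0.30146731 0.11229358] 0.062352241725762855 6.8833
316.4390780827858 325.93242386845003 29981
664 [319.3689759  220.68373494] [  0  12 100  25] [0.54   0.3209 0.1443] in tool [ 0.0432  0.0001 -0.032 ]
2179 [316.28453419 348.25011473] [ 15 119  64  63] [0.573  0.3034 0.1443] in tool [ 0.0058 -0.0007 -0.032 ]
```

View pics/h64.png

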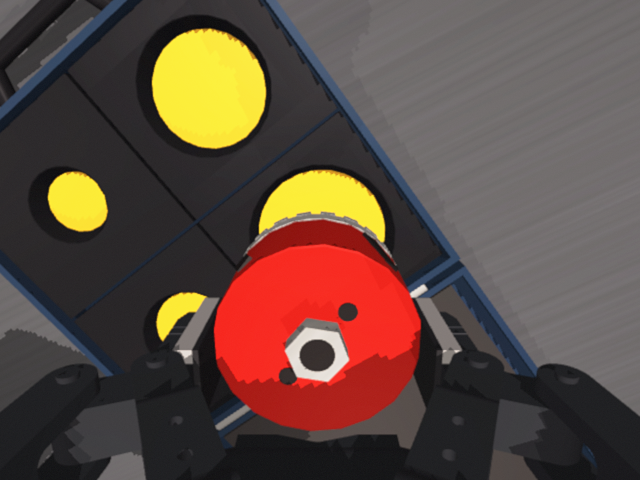

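Saw 64 hangs upright, boss at (316,348), over its pocket. I apply a 2 mm correction and lower.

carry_out([
  [[-0.002,0.002,0,0],[0,0,0.02,0],[0,0,0.025,0],[0,0,0.02,0],[0,0,0.012,0],[0,0,0.005,0],[0,0,0,0],[0,0,0,0]],
])

```text
clock: 7.6
eef_pos: [0.5822, 0.3037, 0.0314]
ee_rot: [0.0, 0.23, 0.973, 0.0]
force: [0.0, -0.0, -2.5]
grip_width: 0.0623
finger_force: 66.6
```

carry_out([
  [[0,0,0.001,0],[0,0,0.001,0],[0,0,0.001,0],[0,0,0,0]],
])

```text
clock: 7.93
eef_pos: [0.5817, 0.3039, 0.0283]
ee_rot: [0.0, 0.229, 0.973, 0.0]
force: [-0.3, -0.4, -2.9]
grip_width: 0.0624
finger_force: 66.6
```

carry_out([
  [[0,0,0.001,0],[0,0,0.001,0],[0,0,0,0]],
])

```text
clock: 8.18
eef_pos: [0.5815, 0.3039, 0.0264]
ee_rot: [0.0, 0.229, 0.973, 0.0]
force: [-2.0, 0.5, 2.6]
grip_width: 0.0623
finger_force: 67.2
```

carry_out([
  [[0,0,0.001,0],[0,0,0.001,0],[0,0,0,0]],
])

```text
clock: 8.43
eef_pos: [0.5816, 0.304, 0.0263]
ee_rot: [0.0, 0.229, 0.973, 0.0]
force: [-5.7, -1.6, 18.5]
grip_width: 0.0618
finger_force: 69.1
```

carry_out([
  [[0,0,-0.002,0],[0,0,0,0],[0,0,0,0],[0,0,0,0],[0,0,0,0],[0,0,0,0]],
], grip=25)

```text
clock: 8.93
eef_pos: [0.5813, 0.3036, 0.0254]
ee_rot: [-0.0, 0.229, 0.973, -0.0]
force: [0.4, -0.1, -0.6]
grip_width: 0.0767
finger_force: 0.0
```

carry_out([
  [[0,0,-0.01,0],[0,0,-0.015,0],[0,0,-0.03,0],[0,0,-0.035,0],[0,0,0,0],[0,0,0,0]],
])

```text
clock: 9.43
eef_pos: [0.5836, 0.3046, 0.1191]
ee_rot: [0.002, 0.229, 0.973, 0.002]
force: [0.2, 0.8, 0.1]
grip_width: 0.0772
finger_force: 0.0
```

```bash
python3 - <<'E'
from h import *
s=arm.state();print(s['eef_pos']);im=capture('wrist');cv2.imwrite('pics/p64.png',im[:,:,::-1])
E
```

```text
[0.58359599 0.30457565 0.11912043]
```

View pics/p64.png

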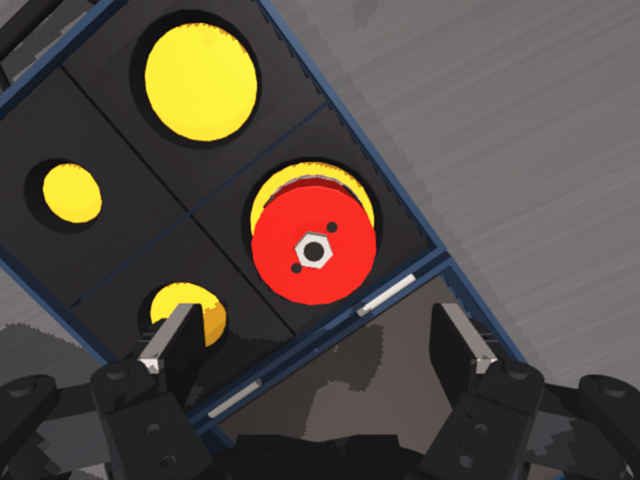

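carry_out([
  [[-0.0178,-0.0333,0,0],[-0.0178,-0.0333,0,0],[-0.0178,-0.0333,0,0],[-0.0178,-0.0333,0,0],[-0.0178,-0.0333,0,0],[-0.0178,-0.0333,0,0],[-0.0178,-0.0333,0,0],[-0.0178,-0.0333,0,0],[-0.0178,-0.0333,0,0],[-0.0178,-0.0333,0,0]],
])

```text
clock: 10.32
eef_pos: [0.5905, -0.0752, 0.1144]
ee_rot: [-0.002, 0.229, 0.973, -0.0]
force: [0.3, 0.7, 0.3]
grip_width: 0.0769
finger_force: 0.0
```

carry_out([
  [[-0.0178,-0.0333,0,0],[-0.0178,-0.0333,0,0],[-0.0178,-0.0333,0,0],[-0.0178,-0.0333,0,0],[0,0,0,0],[0,0,0,0],[0,0,0,0],[0,0,0,0]],
])

```text
clock: 10.98
eef_pos: [0.5954, -0.2231, 0.1149]
ee_rot: [-0.001, 0.229, 0.973, 0.0]
force: [-0.0, 0.1, -0.0]
grip_width: 0.0769
finger_force: 0.0
```

Saw 64 stands level in its pocket (boss at 314,251). Next I measure saw 51 from above.

```bash
cat > over.py <<'E'
from h import *
s=arm.state();im=capture('wrist');c=camera_info('wrist');print(s['eef_pos'],s['clock'])
M=R.from_quat(np.array(s['ee_rot'])[[1,2,3,0]]).as_matrix()
h=hsv(im);red=((h[...,0]<6)|(h[...,0]>174))&(h[...,1]>150)&(h[...,2]>60)
for a,p,st in blobs(red,600):
    x,y,w,hh=st[:4];sub=h[y:y+hh,x:x+w]
    for aa,pp,ss in blobs((sub[...,1]<90)&(sub[...,2]>60),150):
        if ss[0]>0 and ss[1]>0 and ss[0]+ss[2]<w and ss[1]+ss[3]<hh:
            P=ray(c,pp+[x,y],.048,s);print(st[:4],aa,P.round(4),'tool',(M.T@(P-s['eef_pos'])).round(4))
E
python3 over.py
```

```text
[ 0.59539681 -0.22310533  0.11487476] 10.9833
[269 202  95 101] 687 [ 0.5965 -0.2248  0.048 ] tool [-0.0019 -0.001   0.0669]
```

carry_out([
  [[-0.0015,-0.001,0,0],[0,0,0.03,0],[0,0,0.03,0],[0,0,0.025,0],[0,0,0.012,0],[0,0,0,0],[0,0,0,0]],
])

```text
clock: 11.62
eef_pos: [0.5972, -0.2257, 0.0188]
ee_rot: [-0.0, 0.229, 0.973, 0.0]
force: [0.2, -0.2, 0.7]
grip_width: 0.077
finger_force: 0.0
```

carry_out([
  [[0,0,0,0],[0,0,0,0],[0,0,0,0],[0,0,0,0],[0,0,0,0],[0,0,0,0],[0,0,0,0],[0,0,0,0]],
], grip=255)

```text
clock: 12.28
eef_pos: [0.5988, -0.2269, 0.0211]
ee_rot: [0.002, 0.229, 0.973, -0.0]
force: [0.6, 1.3, 4.4]
grip_width: 0.0489
finger_force: 62.0
```

carry_out([
  [[0,0,-0.01,0],[0,0,-0.02,0],[0,0,-0.03,0],[0,0,-0.025,0],[0,0,-0.012,0],[0,0,0,0],[0,0,0,0]],
])

```text
clock: 12.87
eef_pos: [0.5975, -0.2264, 0.1166]
ee_rot: [0.001, 0.229, 0.973, -0.0]
force: [0.5, 1.0, -1.5]
grip_width: 0.0491
finger_force: 62.2
```

carry_out([
  [[0.0128,0.0156,0,0],[0.0256,0.0312,0,0],[0.0256,0.0312,0,0],[0.0256,0.0312,0,0],[0.0256,0.0312,0,0],[0.0256,0.0312,0,0],[0.0256,0.0312,0,0],[0.0256,0.0312,0,0],[0.0256,0.0312,0,0],[0.0256,0.0312,0,0]],
])

```text
clock: 13.7
eef_pos: [0.5096, 0.149, 0.114]
ee_rot: [-0.002, 0.229, 0.973, -0.001]
force: [1.0, -0.0, -1.1]
grip_width: 0.0492
finger_force: 62.4
```

carry_out([
  [[0.0256,0.0312,0,0],[0.0256,0.0312,0,0],[0.0256,0.0312,0,0],[0.0128,0.0156,0,0],[0,0,0,0],[0,0,0,0],[0,0,0,0],[0,0,0,0],[0,0,0,0]],
])

```text
clock: 14.45
eef_pos: [0.4805, 0.2839, 0.1153]
ee_rot: [-0.0, 0.23, 0.973, -0.0]
force: [0.5, 1.1, -1.5]
grip_width: 0.0489
finger_force: 62.4
```

```bash
sed -i 's/+.032,s/+.028,s/' held.py; python3 held.py
```

```text
[0.48050992 0.28388077 0.11528516] 0.04888265220068777 14.45
322.5555792504132 328.600149277603 18757
763 [318.42988204 240.74180865] [  0  30 100  33] [0.4478 0.3002 0.1433] in tool [ 0.0365 -0.0001 -0.028 ]
2772 [316.7034632  346.78030303] [ 16 117  62  60] [0.4767 0.2851 0.1433] in tool [ 0.004  -0.0006 -0.028 ]
141 [274.34751773 335.        ] [  0 128  11  15] [0.4677 0.2758 0.1433] in tool [ 0.0078 -0.013  -0.028 ]
204 [361.26960784 347.48529412] [ 83 140  17  16] [0.4828 0.2968 0.1433] in tool [ 0.0037  0.0125 -0.028 ]
169 [362.92307692 405.87573964] [ 83 196  17  23] [0.5013 0.2887 0.1433] in tool [-0.0164  0.0136 -0.028 ]
522 [341.60536398 412.82758621] [ 49 203  47  17] [0.5007 0.2817 0.1433] in tool [-0.019   0.0071 -0.028 ]
```

carry_out([
  [[-0.0012,0.0016,0,0],[0,0,0.02,0],[0,0,0.025,0],[0,0,0.02,0],[0,0,0.01,0],[0,0,0.006,0],[0,0,0,0],[0,0,0.001,0],[0,0,0.001,0],[0,0,0,0]],
])

```text
clock: 15.33
eef_pos: [0.4831, 0.2865, 0.0336]
ee_rot: [0.001, 0.229, 0.973, 0.001]
force: [-0.6, -0.4, -1.7]
grip_width: 0.0494
finger_force: 62.4
```

carry_out([
  [[0,0,0.001,0],[0,0,0.001,0],[0,0,0,0]],
])

```text
clock: 15.58
eef_pos: [0.4826, 0.2863, 0.0311]
ee_rot: [0.0, 0.229, 0.973, 0.0]
force: [0.7, -0.1, 0.5]
grip_width: 0.0489
finger_force: 62.4
```

carry_out([
  [[0,0,0.001,0],[0,0,0,0]],
])

```text
clock: 15.75
eef_pos: [0.4826, 0.2863, 0.0311]
ee_rot: [0.0, 0.229, 0.973, 0.0]
force: [-2.4, -0.8, 11.4]
grip_width: 0.0492
finger_force: 63.9
```

carry_out([
  [[0,0,-0.001,0],[0,0,0,0],[0,0,0,0],[0,0,0,0],[0,0,0,0],[0,0,0,0],[0,0,-0.01,0],[0,0,-0.015,0],[0,0,-0.03,0],[0,0,-0.029,0]],
], grip=55)

```text
clock: 16.58
eef_pos: [0.4814, 0.2857, 0.1155]
ee_rot: [-0.001, 0.229, 0.973, -0.001]
force: [0.7, 0.1, 0.3]
grip_width: 0.0667
finger_force: 0.0
```

carry_out([
  [[-0.0154,-0.0366,0,0],[-0.0154,-0.0366,0,0],[-0.0154,-0.0366,0,0],[-0.0154,-0.0366,0,0],[-0.0154,-0.0366,0,0],[-0.0154,-0.0366,0,0],[-0.0154,-0.0366,0,0],[-0.0154,-0.0366,0,0],[-0.0154,-0.0366,0,0],[-0.0154,-0.0366,0,0]],
])

```text
clock: 17.42
eef_pos: [0.4563, -0.112, 0.1156]
ee_rot: [0.0, 0.229, 0.973, -0.0]
force: [1.2, 0.6, -0.4]
grip_width: 0.0672
finger_force: 0.0
```

carry_out([
  [[-0.0154,-0.0366,0,0],[-0.0154,-0.0366,0,0],[0,0,0,0],[0,0,0,0],[0,0,0,0],[0,0,0,0]],
])

```text
clock: 17.92
eef_pos: [0.4512, -0.1881, 0.1149]
ee_rot: [-0.0, 0.229, 0.973, 0.0]
force: [0.9, -0.0, -1.2]
grip_width: 0.0672
finger_force: 0.0
```

```bash
python3 over.py
```

```text
[ 0.45118583 -0.18808882  0.11491963] 17.9167
[280 210  71  78] 690 [ 0.4506 -0.1891  0.048 ] tool [ 0.     -0.0012  0.0669]
```

carry_out([
  [[0.001,-0.001,0,0],[0,0,0.03,0],[0,0,0.03,0],[0,0,0.025,0],[0,0,0.012,0],[0,0,0,0],[0,0,0,0]],
])

```text
clock: 18.55
eef_pos: [0.4498, -0.1887, 0.0175]
ee_rot: [-0.001, 0.229, 0.974, 0.0]
force: [-0.8, -0.3, 0.2]
grip_width: 0.067
finger_force: 0.0
```

carry_out([
  [[0,0,0,0],[0,0,0,0],[0,0,0,0],[0,0,0,0],[0,0,0,0],[0,0,0,0],[0,0,0,0],[0,0,0,0]],
], grip=255)

```text
clock: 19.22
eef_pos: [0.4512, -0.1902, 0.0193]
ee_rot: [0.001, 0.229, 0.973, -0.0]
force: [-0.0, 2.4, 5.8]
grip_width: 0.0364
finger_force: 59.3
```

carry_out([
  [[0,0,-0.01,0],[0,0,-0.02,0],[0,0,-0.03,0],[0,0,-0.025,0],[0,0,-0.012,0],[0,0,0,0],[0,0,0,0]],
])

```text
clock: 19.8
eef_pos: [0.4509, -0.1902, 0.1161]
ee_rot: [0.001, 0.229, 0.973, -0.001]
force: [-0.3, -0.8, -1.4]
grip_width: 0.0365
finger_force: 60.1
```

carry_out([
  [[0.002,0.019,0,0],[0.004,0.038,0,0],[0.004,0.038,0,0],[0.004,0.038,0,0],[0.004,0.038,0,0],[0.004,0.038,0,0],[0.004,0.038,0,0],[0.004,0.038,0,0],[0.004,0.038,0,0],[0.004,0.038,0,0]],
])

```text
clock: 20.63
eef_pos: [0.5764, 0.1519, 0.1132]
ee_rot: [-0.001, 0.229, 0.973, -0.001]
force: [0.4, -0.3, -0.5]
grip_width: 0.036
finger_force: 60.2
```

carry_out([
  [[0.004,0.038,0,0],[0.002,0.019,0,0],[0,0,0,0],[0,0,0,0],[0,0,0,0],[0,0,0,0],[0,0,0,0]],
])

```text
clock: 21.22
eef_pos: [0.5968, 0.2025, 0.1144]
ee_rot: [-0.001, 0.23, 0.973, -0.0]
force: [-0.9, 0.8, -0.6]
grip_width: 0.0362
finger_force: 60.3
```

```bash
python3 held.py
```

```text
[0.59676841 0.20247888 0.11436952] 0.03615345780275084 21.2167
322.68491170091914 316.4822885469379 9683
1848 [308.97186147 255.29220779] [  0   0 100  98] [0.5667 0.2145 0.1424] in tool [ 0.0323 -0.0027 -0.028 ]
107 [365.36448598 205.29906542] [87  0 13 18] [0.5609 0.2344 0.1424] in tool [ 0.0464  0.0124 -0.028 ]
219 [290.21004566 314.85844749] [ 12 107  17  16] [0.5804 0.2015 0.1424] in tool [ 0.0143 -0.0083 -0.028 ]
3017 [318.43553199 356.17036792] [ 16 125  65  64] [0.596  0.2028 0.1424] in tool [ 0.0008 -0.0001 -0.028 ]
2057 [307.32863393 406.82207098] [  0 179  92  41] [0.6102 0.1918 0.1424] in tool [-0.0168 -0.0035 -0.028 ]
```

carry_out([
  [[0.002,0.003,0,0],[0,0,0.02,0],[0,0,0.025,0],[0,0,0.02,0],[0,0,0.01,0],[0,0,0.006,0],[0,0,0,0],[0,0,0.001,0],[0,0,0.001,0],[0,0,0,0]],
])

```text
clock: 22.1
eef_pos: [0.5978, 0.2076, 0.0328]
ee_rot: [0.001, 0.229, 0.973, 0.0]
force: [-0.4, -0.2, -1.2]
grip_width: 0.0364
finger_force: 60.3
```

carry_out([
  [[0,0,0.001,0],[0,0,0.001,0],[0,0,0,0]],
])

```text
clock: 22.35
eef_pos: [0.5971, 0.2074, 0.03]
ee_rot: [0.0, 0.229, 0.973, 0.0]
force: [-0.2, 0.1, -0.5]
grip_width: 0.0359
finger_force: 60.3
```

carry_out([
  [[0,0,0.001,0],[0,0,0,0]],
])

```text
clock: 22.52
eef_pos: [0.5972, 0.2075, 0.0294]
ee_rot: [0.0, 0.229, 0.973, 0.0]
force: [-1.3, -0.9, 4.3]
grip_width: 0.036
finger_force: 60.8
```

carry_out([
  [[0,0,0,0],[0,0,0,0],[0,0,0,0],[0,0,0,0],[0,0,0,0],[0,0,0,0],[0,0,-0.01,0],[0,0,-0.015,0],[0,0,-0.03,0],[0,0,-0.031,0]],
], grip=90)

```text
clock: 23.35
eef_pos: [0.5958, 0.2072, 0.1151]
ee_rot: [-0.001, 0.229, 0.973, -0.001]
force: [-0.1, 0.6, 0.3]
grip_width: 0.0552
finger_force: 0.0
```

carry_out([
  [[0.0035,-0.0384,0,0],[0.0035,-0.0384,0,0],[0.0035,-0.0384,0,0],[0.0035,-0.0384,0,0],[0.0035,-0.0384,0,0],[0.0035,-0.0384,0,0],[0.0035,-0.0384,0,0],[0.0035,-0.0384,0,0]],
])

```text
clock: 24.02
eef_pos: [0.4339, -0.0562, 0.1156]
ee_rot: [0.001, 0.229, 0.973, -0.0]
force: [1.4, -1.3, -0.5]
grip_width: 0.0555
finger_force: 0.0
```

carry_out([
  [[0,0,0,0],[0,0,0,0],[0,0,0,0],[0,0,0,0]],
])

```text
clock: 24.35
eef_pos: [0.4358, -0.0544, 0.1153]
ee_rot: [0.001, 0.229, 0.973, 0.0]
force: [0.7, -0.2, 0.5]
grip_width: 0.0554
finger_force: 0.0
```

```bash
python3 over.py; python3 - <<'E'
from h import *
cv2.imwrite('pics/w25.png',capture('wrist')[:,:,::-1])
E
```

```text
[ 0.43584488 -0.05441624  0.11527236] 24.35
```

View pics/w25.png

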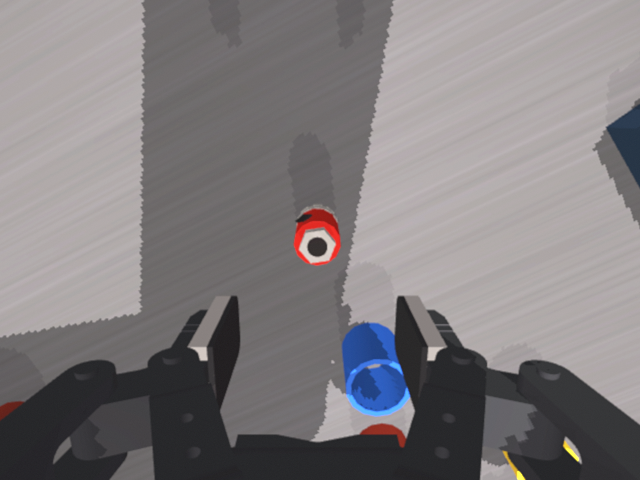

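Saw 25 is at (317,246). The blue tube is nearby at (377,388), so I check the clearance.

```bash
python3 - <<'E'
from h import *
s=arm.state();c=camera_info('wrist');M=R.from_quat(np.array(s['ee_rot'])[[1,2,3,0]]).as_matrix()
for p,z in(((317.5,246),.048),((377,388),.044)):
    P=ray(c,p,z,s);print(P.round(4),(M.T@(P-s['eef_pos'])).round(4))
E
```

```text
[ 0.4303 -0.0517  0.048 ] [ 0.0059 -0.0002  0.067 ]
[ 0.5224 -0.0595  0.044 ] [-0.08    0.0337  0.0711]
```

carry_out([
  [[0.006,0,0,0],[0,0,0.03,0],[0,0,0.03,0],[0,0,0.025,0],[0,0,0.012,0],[0,0,0,0],[0,0,0,0]],
])

```text
clock: 25.03
eef_pos: [0.4287, -0.0514, 0.0174]
ee_rot: [-0.001, 0.229, 0.973, 0.0]
force: [-0.4, 0.4, 0.5]
grip_width: 0.0551
finger_force: 0.0
```

carry_out([
  [[0,0,0,0],[0,0,0,0],[0,0,0,0],[0,0,0,0],[0,0,0,0],[0,0,0,0],[0,0,0,0],[0,0,0,0]],
], grip=255)

```text
clock: 25.7
eef_pos: [0.4304, -0.0524, 0.019]
ee_rot: [0.001, 0.229, 0.973, -0.0]
force: [-0.7, 1.3, 5.9]
grip_width: 0.0235
finger_force: 58.5
```

carry_out([
  [[0,0,-0.01,0],[0,0,-0.02,0],[0,0,-0.03,0],[0,0,-0.025,0],[0,0,-0.012,0],[0,0,0,0],[0,0,0,0]],
])

```text
clock: 26.28
eef_pos: [0.4302, -0.0525, 0.1158]
ee_rot: [0.002, 0.229, 0.973, -0.0]
force: [1.3, 0.1, -0.7]
grip_width: 0.023
finger_force: 58.8
```

carry_out([
  [[0.0033,0.0175,0,0],[0.0066,0.035,0,0],[0.0066,0.035,0,0],[0.0066,0.035,0,0],[0.0066,0.035,0,0],[0.0066,0.035,0,0],[0.0066,0.035,0,0],[0.0033,0.0175,0,0],[0,0,0,0],[0,0,0,0]],
])

```text
clock: 27.12
eef_pos: [0.4965, 0.1881, 0.1133]
ee_rot: [-0.001, 0.228, 0.974, -0.001]
force: [-0.6, -1.0, -0.1]
grip_width: 0.0228
finger_force: 59.0
```

carry_out([
  [[0,0,0,0],[0,0,0,0],[0,0,0,0]],
])

```text
clock: 27.37
eef_pos: [0.4968, 0.1864, 0.1144]
ee_rot: [-0.001, 0.23, 0.973, -0.0]
force: [0.2, 0.7, -1.4]
grip_width: 0.023
finger_force: 59.0
```

```bash
python3 held.py pics/h25.png
```

```text
[0.4968376  0.18637537 0.11440679] 0.022997285488494622 27.3667
338.5322265625 308.49267578125 4096
12099 [317.97396479 322.51161253] [  0   0 100 220] [0.4862 0.1915 0.1424] in tool [ 0.0118 -0.0002 -0.028 ]
```

View pics/h25.png

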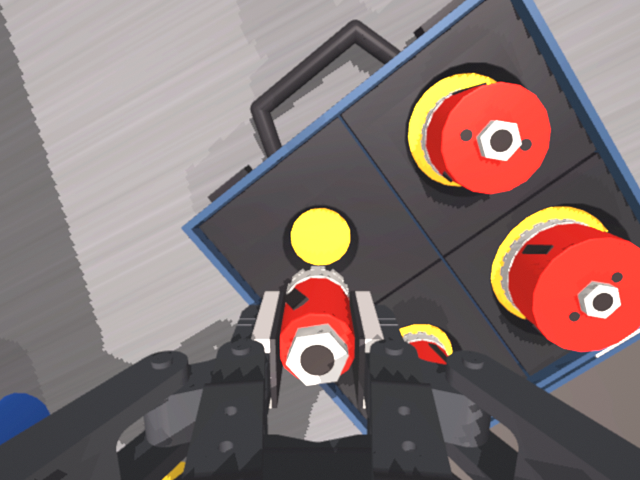

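Saw 25 is held over its pocket with the boss at (316,355). Saws 64 and 51 are seated in theirs.

carry_out([
  [[-0.0005,0.0015,0,0],[0,0,0.02,0],[0,0,0.025,0],[0,0,0.02,0],[0,0,0.01,0],[0,0,0.006,0],[0,0,0,0],[0,0,0.001,0],[0,0,0.001,0],[0,0,0,0]],
])

```text
clock: 28.25
eef_pos: [0.4994, 0.1889, 0.0326]
ee_rot: [0.001, 0.229, 0.973, 0.0]
force: [-0.4, 0.2, -0.4]
grip_width: 0.023
finger_force: 59.0
```

carry_out([
  [[0,0,0.001,0],[0,0,0.001,0],[0,0,0,0]],
])

```text
clock: 28.5
eef_pos: [0.4987, 0.1888, 0.03]
ee_rot: [0.0, 0.229, 0.973, 0.0]
force: [0.2, -0.0, -0.4]
grip_width: 0.0231
finger_force: 59.0
```

carry_out([
  [[0,0,0.001,0],[0,0,0,0]],
])

```text
clock: 28.67
eef_pos: [0.4988, 0.1888, 0.0291]
ee_rot: [0.0, 0.229, 0.973, 0.0]
force: [-0.8, 0.2, 3.4]
grip_width: 0.0231
finger_force: 59.5
```

carry_out([
  [[0,0,0,0],[0,0,0,0],[0,0,0,0],[0,0,0,0],[0,0,0,0],[0,0,-0.01,0],[0,0,-0.015,0],[0,0,-0.03,0],[0,0,-0.04,0],[0,0,-0.04,0]],
], grip=125)

```text
clock: 29.5
eef_pos: [0.4975, 0.1884, 0.1652]
ee_rot: [-0.001, 0.229, 0.973, -0.001]
force: [0.6, -0.5, 0.6]
grip_width: 0.0431
finger_force: 0.0
```

carry_out([
  [[0,0,-0.04,0],[-0.005,0.034,-0.02,0],[-0.005,0.034,-0.006,0],[0,0,0,0],[0,0,0,0],[0,0,0,0],[0,0,0,0]],
])

```text
clock: 30.08
eef_pos: [0.5364, 0.2441, 0.229]
ee_rot: [-0.001, 0.229, 0.973, -0.001]
force: [-0.6, -0.1, 0.2]
grip_width: 0.0436
finger_force: 0.0
```

```bash
sed -i 's/,.048,s/,.058,s/; s/blobs((sub\[...,1\]<90)&(sub\[...,2\]>60),150)/blobs((sub[...,1]<90)\&(sub[...,2]>60),60)/' over.py; python3 over.py; python3 - <<'E'
from h import *
a=cv2.resize(capture('wrist'),(400,300));b=cv2.resize(capture('top'),(400,300));cv2.imwrite('pics/end.png',np.hstack([a,b])[:,:,::-1])
E
```

```text
[0.5363731  0.24412777 0.22896679] 30.0833
[303  82  70  73] 540 [0.4812 0.2863 0.058 ] tool [0.0679 0.0135 0.1711]
[369 179  87  86] 468 [0.5779 0.3045 0.058 ] tool [-0.0105  0.0729  0.1708]
[286 264  49  55] 418 [0.5965 0.2076 0.058 ] tool [-0.0705 -0.0054  0.1709]
```

View pics/end.png

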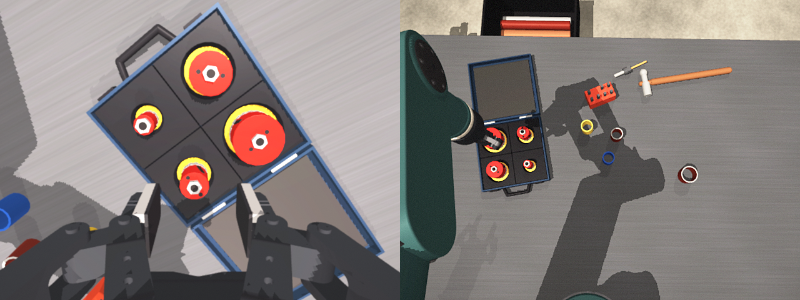

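All four saws stand upright in their own pockets, within about 3 mm of centre for the three measured. Saw 25, at (144,126) in the left view, also looks seated. Both offcuts are where they were, so I hand in.

```bash
python3 -c "
from station import order
print(order.sign_off())"
```

```text
the job is handed in; nothing more can be done
None
```

All four hole saws stand teeth down in the pockets of their own size, both tube offcuts were left untouched, and the job was handed in at about 30 s; no verdict was returned.

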